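Tip the vials into the free cooler cell and select it

ROBOT

A 6-joint arm with a two-finger parallel gripper is mounted at the origin on the work surface. World frame = base frame: x ahead of the robot, y to its left, z up, the work surface at z = 0. Lengths are in m, angles in degrees, forces in N, time in s.
With the tool pointing down it reaches from about 0.25 to 0.725 m from the base axis. Payload 4 kg.
Tool frame: the origin (TCP) lies at the very end of the fingers, on their centre line; the grasp point (between the pads) lies manip.grip_depth behind it (manip.grip_depth is the distance from the TCP to the grasp point, in m); z points along the fingers, y is the line along which they close (so a half turn about z gives the same grasp; the last joint's range is limited). The gripper opens to 85 mm and grips with 20 to 120 N. Pads are 22 mm wide; open, the fingers measure 114 mm over their backs; the gripper's body (76 mm by 85 mm) begins 54 mm behind the grasp point. The pads swing forward as they close: fully open they stand 13 mm farther back than shut.
Start: joints at [72.078, 13.785, 0.286, 76.501, 0, 90], TCP at [0.154, 0.476, 0.231] pointing down, gripper open.
Joint ranges: [-155.79, 155.79], [-60.16, 107.12], [-62.33, 73.08], [-114, 123.19], [-81.49, 82.49], [-180, 180]. Speed limits (degrees/s): [159.86, 159.86, 180, 180, 180, 180].

INTERFACE

Orientations are given as [roll, pitch, yaw] about the fixed x, y, z axes, in that order (R = Rz(yaw) Ry(pitch) Rx(roll)).
In Python, from rig import manip gives the robot as it stands. Calls block until the motion is done:
- manip.move_pose(position, orientation): joint-space move of the TCP to a pose.
- manip.line_to(position, attitude=None, v=0.15): straight line of the TCP; attitude=None keeps the orientation; v is the mean speed in m/s.
- manip.goto_joints(angles): joint-space move.
- manip.set_gripper(opening, force=None): finger opening in m; force is the grip in N (None keeps the last); returns when the fingers have stopped.
- manip.sleep(seconds).
- manip.solve_ik(position, orientation): joint angles nearest the present ones, or None.
- manip.grab_frame(name): name is "side" or "top" or "wrist"; returns a dict with "img" (420x560x3 uint8, red, green, blue), "z_map" (420x560 float32, m along the optical axis (not along the pixel's ray), 0 where there is no reading), "fov_y" (degrees; the focal length in pixels is half the picture's height over the tangent of half this angle, whatever the lens; pixels are square), "cx", "cy" (the principal point, pixels), "world_from_camera" (4x4, takes a point from camera to world coordinates); the wrist camera has in their place "hand_eye" (4x4, takes a point from camera to tool coordinates, whose origin is the TCP and whose axes are the flange's). Camera axes: x right, y down, z forward; pixel columns grow to the right and rows downward; lengths in m; the calibration is good to about 2 mm. A picture is of the moment at which its call begins: read the wrist's pose just before it.
A pose or a line that the arm cannot do raises manip.IKError and nothing moves.
- manip.finish_job(): hands the job in; it is judged then, once.
Trained networks look in the newest picture that a camera, given by its name, has taken for a name from the list of things; names that differ only in an ending like _2 or _b are one class to them, and where a whole thing is asked for, a point or a joint stands for the part that bears it (a point fixed in the world has none). Each returns a list of dicts, best first, with "confidence" (0 to 1); they miss things now and then, are a little off and sometimes report something else, mostly with a low value. They report only what shows in the picture. A call takes as long as a camera call.
- manip.look_for(camera, query): "xy" ([column, row] in pixels, amid what is visible of it).
- manip.landmark_of(camera, query): "xy" ([column, row] in pixels: a listed point, or the origin of a listed thing).
Readings, each from a call of its own:
- manip.current_t(): time.
- manip.current_joint_positions(): joint angles.
- manip.current_qd(): joint speeds.
- manip.current_joint_torque(): joint torques, N m.
- manip.current_tool_pos(): TCP position.
- manip.current_tcp_rot(): TCP orientation.
- manip.current_force(): force on the tool from outside, world axes, zero at the start.
- manip.current_ft_torque(): the same for the moment, N m.
- manip.current_gripper_width(): finger opening in m.
- manip.current_grasp_force(): force on a finger pad.
Only numpy, scipy, OpenCV 4.12 (cv2) and the standard library are available. Lean on these libraries where they do the work, as an engineer would, in place of code of your own. Each camera call takes 0.05 s, during which the arm holds its last target. There are 200 camera calls.

TASK

Pick up the scoop by its handle bar and tip its three vials, from low above, into the one empty, rubber-lined cell of the cooler, with none falling into another cell or onto the bench. Stand the empty scoop back upright on the bench, then turn the cooler's selector knob so that its pointer is on the line that leads to that cell. Leave the jars and the slide box where they are.

Things in the scene. Friction and masses are not known exactly. Their poses are not given: they have to be found in the camera images.
- cooler: white fixed block, x -205 to +71, y -165 to +165 mm: three open cells in a row along y (100 in y by 130 in x inside, centres y = +106, 0, -106, x = 0; 6 mm dividers; rim 100, floor 45 mm above the bench) and a 60 mm high control panel on the -x side. Origin on the bench under the middle cell's centre, z up. Two cells hold a jar; the empty one, which varies, has the rubber cushion
- cushion: black ribbed rubber cushion (128 x 98 mm, 3 mm thick with 3 mm ribs) that lines the floor of the empty cell; fixed. Origin at the centre of that cell, on its floor (45 mm above the bench); axes parallel to the cooler's
- selector (a joint): selector knob angle (rad) about the vertical: 0 = off (dot), growing clockwise seen from above, end stop 2.0; starts between 0 and 0.2. The pointer is on the line of the +y cell at 0.5, of the middle cell (pointer along the cooler's +x) at 1.0, of the -y cell at 1.5. Light friction (0.06 N m), no spring: stays where it is left
- selector_grip (a point): on the knob's axis, 145 mm from the cooler's origin along its -x, 86 mm above the bench, about half-way up the black grip bar (58 mm long, 14 mm thick, from 68 to 100 mm above the bench, on a disc of 72 mm diameter). This point's x axis runs along the bar to its pointer end (white stripe); z up
- scoop_handle (a point): centre of the black handle bar (90 mm along y, 14 thick in x, 30 high) across the top of a loose steel scoop, 96 mm above its underside, uprights at both ends. Scoop 0.3 kg, 98 long (x), 90 wide, bar 4 mm behind mid-length; rear and side walls 46 mm high, open nose at -x. Floor slopes 0.17 rad down to the rear, so vials stay while level. Starts upright on the bench
- scoop_lip (a point): middle of the pouring edge of the scoop's floor at the nose: 52 mm in -x and 74 mm below the handle point in the scoop's axes
- vial1_mid (a point): centre of a capped amber vial, 22 mm diameter, 75 mm long along its y axis, 30 g; the three lie side by side across the scoop (along the scoop's y) against its rear wall and roll out over the nose when it is tipped nose-down by more than about 0.2 rad
- vial2_mid (a point): centre of the second vial, same as the first
- vial3_mid (a point): centre of the third vial, same as the first
- jar1: jar with white lid standing in a cell, 64 mm diameter, 52 mm high, so it ends just below the rim; origin at the centre of its underside; leave alone
- jar2: the same kind of jar in another cell; leave alone
- slide_box: grey closed slide box, 100 (x) by 140 (y) by 36 mm high, on the bench; origin at the centre of its underside; leave alone

How it is judged:
By the outcome, as a careful person would: the job done as asked, in the order asked, and still so for the second after the job is handed in, with the robot touching nothing.
It also fails if it takes over 70 s, if anything falls off the work surface, if the arm or the gripper's body presses on something with over 40 N, if the wrist force passes 120 N, or if a joint passes its speed limit or range.

## Working session

There is one attempt and no reset: what is moved stays moved. The work goes in short steps, each a Python script; the robot and the scene stay as the last script left them, time stands still between calls to the robot, and variables do not carry over. Pictures are saved under pics/ and viewed, at most 10 in all, crops included, and the job is handed in when it is done.

```bash
mkdir -p pics; ls
cat > h.py <<'E'
import numpy as np, cv2
from scipy.spatial.transform import Rotation as R
from rig import manip
def world(f,xy,z=None):
    """pixel -> world by depth, or by intersecting with plane z"""
    T=np.array(f["world_from_camera"]); h,w=f["z_map"].shape
    fl=h/2/np.tan(np.radians(f["fov_y"])/2)
    d=np.array([(xy[0]-f["cx"])/fl,(xy[1]-f["cy"])/fl,1])
    r=T[:3,:3]@d
    s=(z-T[2,3])/r[2] if z is not None else float(f["z_map"][int(round(xy[1])),int(round(xy[0]))])
    return T[:3,3]+s*r
def save(f,n): cv2.imwrite(f"pics/{n}.png",f["img"][:,:,::-1])
E
python3 - <<'E'
from h import *
print(manip.grip_depth)
for c in("top","side"):
    f=manip.grab_frame(c); save(f,c+"1")
    print(c,np.round(f["world_from_camera"],3).tolist())
    for q in("cooler","cushion","selector_grip","scoop_handle","scoop_lip","vial1_mid","jar1","slide_box"):
        for d in manip.landmark_of(c,q)[:3]:
            print(q,round(d["confidence"],2),np.round(d["xy"]),np.round(world(f,d["xy"]),3))
E
```

```text
pics
0.0187
top [[-0.007, -0.991, 0.136, 0.449], [-1.0, 0.005, -0.015, -0.038], [0.014, -0.137, -0.991, 1.062], [0.0, 0.0, 0.0, 1.0]]
cooler 0.48 [391. 264.] [ 0.468 -0.272  0.038]
cushion 0.79 [213. 199.] [0.598 0.077 0.049]
selector_grip 0.8 [212. 276.] [0.447 0.073 0.1  ]
scoop_handle 0.6 [394. 253.] [ 0.487 -0.262  0.111]
scoop_lip 0.75 [392. 283.] [ 0.431 -0.281  0.001]
scoop_lip 0.52 [211. 276.] [0.448 0.074 0.1  ]
jar1 0.64 [262. 202.] [ 0.584 -0.019  0.098]
jar1 0.63 [156. 206.] [0.578 0.179 0.095]
slide_box 0.86 [347. 143.] [ 0.714 -0.193  0.037]
side [[0.999, -0.024, 0.036, 0.573], [-0.042, -0.771, 0.635, -0.588], [0.013, -0.636, -0.772, 0.707], [0.0, 0.0, 0.0, 1.0]]
cooler 0.61 [273. 182.] [ 0.593 -0.018  0.097]
cushion 0.76 [271. 166.] [0.592 0.027 0.1  ]
cushion 0.62 [209. 296.] [ 0.482 -0.277  0.109]
selector_grip 0.79 [206. 156.] [0.451 0.066 0.096]
scoop_lip 0.62 [187. 325.] [ 0.429 -0.276 -0.   ]
scoop_lip 0.33 [218. 316.] [ 0.498 -0.312  0.111]
vial1_mid 0.82 [229. 311.] [ 0.507 -0.266  0.029]
jar1 0.96 [275. 199.] [ 0.597 -0.051  0.084]
jar1 0.91 [265. 139.] [0.581 0.131 0.084]
jar1 0.2 [232. 310.] [ 0.513 -0.263  0.03 ]
slide_box 0.64 [344. 282.] [ 0.72  -0.218  0.036]
slide_box 0.16 [186. 323.] [ 0.426 -0.273  0.001]
```

View pics/top1.png

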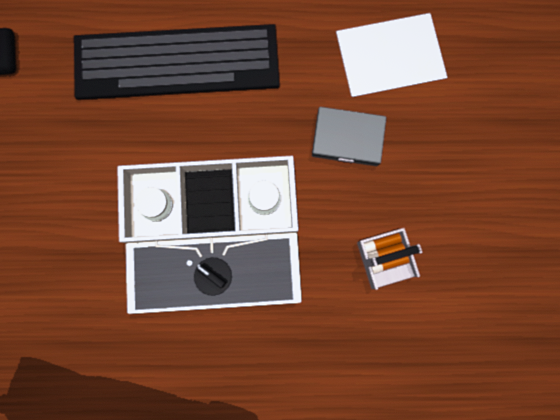

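View pics/side1.png

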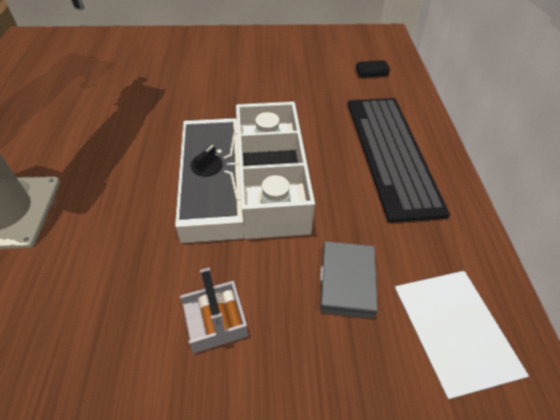

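Middle cell (black, ~(210,200)) is the empty one. The scoop is at (390,258), nose toward the robot, with its bar running from (372,262) to (420,249). The knob is at (212,275). Next I fit the geometry from depth.

```bash
cat >> h.py <<'E'
def cloud(f):
    T=np.array(f["world_from_camera"]); Z=f["z_map"]; h,w=Z.shape
    fl=h/2/np.tan(np.radians(f["fov_y"])/2); u,v=np.meshgrid(np.arange(w),np.arange(h))
    P=np.stack([(u-f["cx"])/fl*Z,(v-f["cy"])/fl*Z,Z],-1)@T[:3,:3].T+T[:3,3]
    P[Z==0]=np.nan
    return P
def rect(P,m):
    (c,s,a)=cv2.minAreaRect((P[m][:,:2]*1000).astype(np.float32)); return np.round(c,1),np.round(s,1),round(a,2),int(m.sum())
E
python3 - <<'E'
from h import *
for c in("top","side"):
    f=manip.grab_frame(c); P=cloud(f); x,y,z=P[...,0],P[...,1],P[...,2]
    near=(x>.35)&(x<.72)&(y>-.13)&(y<.3)
    print(c,"cooler all",rect(P,near&(z>.03)&(z<.115)))
    m=near&(z>.092)&(z<.107)&(x>.5); print("rim",rect(P,m),np.nanmedian(z[m]))
    s=(x>.38)&(x<.58)&(y>-.36)&(y<-.19)
    m=s&(z>.098)&(z<.125); print("bar",rect(P,m),np.nanmedian(z[m])); 
    if m.sum()>5:
        Q=P[m]; q=Q[:,:2]-Q[:,:2].mean(0); print("pca yaw",np.degrees(np.arctan2(*np.linalg.svd(q)[2][0][::-1])),Q.mean(0))
    print("scoop",rect(P,s&(z>.012)&(z<.065)))
    print("bench",np.nanmedian(z[s&(z<.012)]))
    im=f["img"]
    if c=="top": crop=im[220:300,345:435]
    else: crop=im[260:355,165:265]
    cv2.imwrite(f"pics/crop_{c}.png",cv2.resize(crop[:,:,::-1],None,fx=6,fy=6,interpolation=cv2.INTER_CUBIC))
E
```

```text
top cooler all (array([548.9,  53.8]), array([319.7, 383.8]), 3.22, 25684)
rim (array([592.7,  82.8]), array([142.7, 330.5]), 3.16, 4013) 0.09944342602359157
bar (array([ 483.7, -267.7]), array([15.6, 91.1]), 15.93, 400) 0.11116172409277475
pca yaw -73.7556024357735 [ 0.48362057 -0.26663207  0.11078577]
scoop (array([ 480. , -268.8]), array([97.8, 91.7]), 16.25, 2033)
bench 0.0004735717291912689
side cooler all (array([546.6,  52.4]), array([316.5, 384.4]), 3.64, 15143)
rim (array([592.8,  80.9]), array([142.1, 334.2]), 3.16, 2669) 0.09855275910600525
bar (array([ 483.7, -269.4]), array([15.7, 91. ]), 15.84, 481) 0.11109510018860602
pca yaw -74.07961844619875 [ 0.48492545 -0.27374335  0.11061886]
scoop (array([ 479.8, -270.3]), array([97.9, 93.3]), 15.94, 2741)
bench 0.0004181158881979008
```

View pics/crop_side.png

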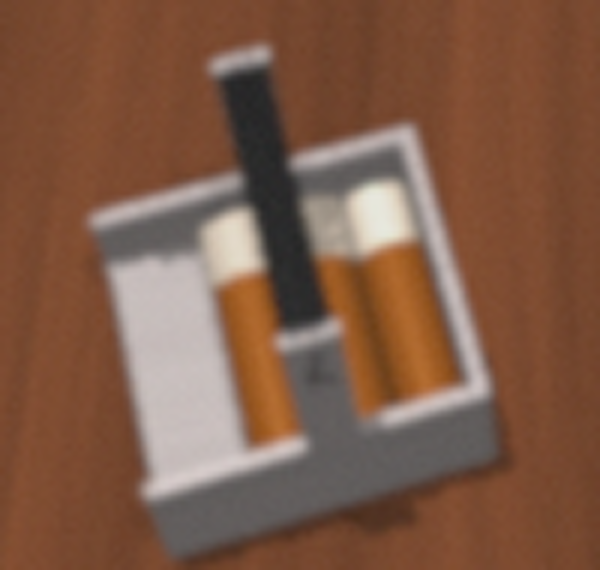

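The side view shows all three vials lying against the rear wall, with the side walls running down to the bench. The fits agree: scoop yaw is 15.9° with the bar at (484,-268.5), and the cooler is at (592.7,82) with yaw 3.16°. I'll check the IK for the whole plan before moving.

```bash
cat >> h.py <<'E'
SY,CY=15.9,3.16
BAR=np.array([.4838,-.2685,.0965]); COOL=np.array([.5927,.0820,0])
SIGN=90
def tool(handle,yaw,tilt=0,sign=None,depth=None):
    """TCP pose putting the grasp point on the handle point; scoop yaw (deg), nose-down tilt (rad)"""
    S=R.from_euler("z",yaw,degrees=True)*R.from_euler("y",-tilt)
    T=S*R.from_euler("z",SIGN if sign is None else sign,degrees=True)*R.from_euler("x",180,degrees=True)
    p=np.asarray(handle)+T.apply([0,0,manip.grip_depth])
    return p.tolist(),T.as_euler("xyz",degrees=True).tolist()
def lip_pose(lip,yaw,tilt):
    S=R.from_euler("z",yaw,degrees=True)*R.from_euler("y",-tilt)
    return np.asarray(lip)+S.apply([.052,0,.074])
def cool(x,y,z): return COOL+R.from_euler("z",CY,degrees=True).apply([x,y,z])
E
python3 - <<'E'
from h import *
print(manip.current_t(), manip.current_tcp_rot())
for s in(90,-90):
    print(s,"grasp",np.round(manip.solve_ik(*tool(BAR,SY,0,s)) or 0,0),"lift",np.round(manip.solve_ik(*tool(BAR+[0,0,.14],SY,0,s)) or 0,0))
    for t in(0,.2,.4,.6,.8,.95):
        j=manip.solve_ik(*tool(lip_pose(cool(.025,0,.13),CY,t),CY,t,s)); print(t,None if j is None else np.round(j,0))
for y in (0,50,180,-130): print("knob",y,np.round(manip.solve_ik([*cool(-.145,0,.074)],[180,0,CY+y]) or 0,0))
f=manip.grab_frame("top"); k=f["img"][245:305,180:245]
cv2.imwrite("pics/knob.png",cv2.resize(k[:,:,::-1],None,fx=8,fy=8,interpolation=cv2.INTER_CUBIC))
P=cloud(f); x,y,z=P[...,0],P[...,1],P[...,2]
m=(z>.085)&(z<.11)&(np.hypot(x-.448,y-.074)<.04); print(rect(P,m),P[m].mean(0))
E
```

```text
1.0 [1.79999581e+02 7.12863599e-04 1.62080041e+02]Traceback (most recent call last):
  File "<stdin>", line 4, in <module>
ValueError: The truth value of an array with more than one element is ambiguous. Use a.any() or a.all()
```

Run:
```python
from h import *
def ik(p,o):
    j=manip.solve_ik(list(p),list(o)); return None if j is None else np.round(j,0).tolist()
for s in(90,-90):
    print(s,"grasp",ik(*tool(BAR,SY,0,s)),"lift",ik(*tool(BAR+[0,0,.14],SY,0,s)))
    for t in(0,.2,.4,.6,.8,.95):
        print(t,ik(*tool(lip_pose(cool(.025,0,.13),CY,t),CY,t,s)))
for y in (0,50,180,-130): print("knob",y,ik(cool(-.145,0,.074),[180,0,CY+y]))
f=manip.grab_frame("top"); k=f["img"][245:305,180:245]
cv2.imwrite("pics/knob.png",cv2.resize(k[:,:,::-1],None,fx=8,fy=8,interpolation=cv2.INTER_CUBIC))
P=cloud(f); x,y,z=P[...,0],P[...,1],P[...,2]
m=(z>.085)&(z<.11)&(np.hypot(x-.448,y-.074)<.04); print(rect(P,m),P[m].mean(0))
```

```text
90 grasp [-29.0, 26.0, -6.0, 58.0, 0.0, 45.0] lift [-29.0, 20.0, 7.0, 77.0, 0.0, 45.0]
0 [7.0, 36.0, 27.0, 81.0, 0.0, 94.0]
0.2 [8.0, 24.0, 9.0, 63.0, -1.0, 95.0]
0.4 [8.0, 15.0, -8.0, 45.0, -2.0, 95.0]
0.6 [9.0, 8.0, -23.0, 26.0, -3.0, 95.0]
0.8 [10.0, 3.0, -37.0, 4.0, -5.0, 95.0]
0.95 [11.0, 2.0, -47.0, -14.0, -6.0, 95.0]
-90 grasp [-29.0, 26.0, -6.0, 58.0, 0.0, -135.0] lift [-29.0, 20.0, 7.0, 77.0, 0.0, -135.0]
0 [7.0, 36.0, 27.0, 81.0, 0.0, -86.0]
0.2 [8.0, 24.0, 9.0, 63.0, -1.0, -85.0]
0.4 [8.0, 15.0, -8.0, 45.0, -2.0, -85.0]
0.6 [9.0, 8.0, -23.0, 26.0, -3.0, -85.0]
0.8 [10.0, 3.0, -37.0, 4.0, -5.0, -85.0]
0.95 [11.0, 2.0, -47.0, -14.0, -6.0, -85.0]
knob 0 [9.0, 17.0, -21.0, 52.0, 0.0, -174.0]
knob 50 [9.0, 17.0, -21.0, 52.0, 0.0, 136.0]
knob 180 [9.0, 17.0, -21.0, 52.0, 0.0, 6.0]
knob -130 [9.0, 17.0, -21.0, 52.0, 0.0, -44.0]
(array([447.9,  74.1]), array([57.9, 14.1]), 52.77, 250) [0.44773438 0.07334385 0.09975355]
```

View pics/knob.png

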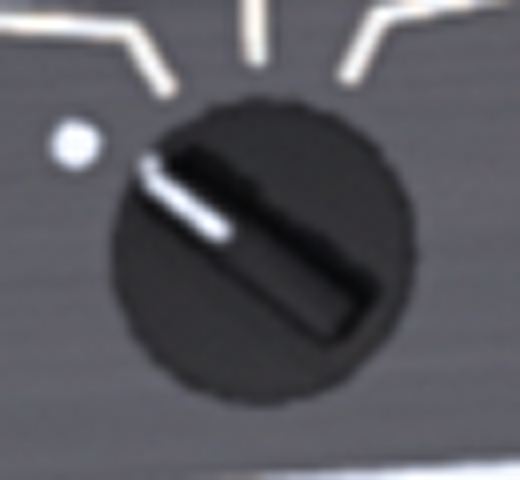

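The knob shows its white stripe end at upper left, next to the dot. The bar is at 52.8°, so θ≈0.13, and its centre matches the prediction. Now I grasp and lift.

Run:
```python
from h import *
p,o=tool(BAR,SY); up=np.array(p)+[0,0,.12]
manip.move_pose(up.tolist(),o)
manip.line_to(p,o,v=.15)
manip.set_gripper(0,60)
print("w",manip.current_gripper_width(),manip.current_grasp_force(),manip.current_force(),manip.current_tool_pos(),p)
pp,oo=tool(BAR+[0,0,.14],SY); manip.line_to(pp,oo,v=.1)
print("w",manip.current_gripper_width(),manip.current_force(),manip.current_t())
f=manip.grab_frame("side"); save(f,"lift")
f=manip.grab_frame("top"); P=cloud(f); m=(P[...,2]>.15)&(P[...,2]<.2)&(np.hypot(P[...,0]-.48,P[...,1]+.27)<.08); print(rect(P,m))
```

```text
w 0.013182902069038998 59.4008606672287 [-1.03897157  0.06309024  1.98372471] [ 0.48382394 -0.26869821  0.07811317] [0.4838, -0.2685, 0.07780000000000001]
w 0.013272388287114063 [ 0.1341239  -0.21231067 -4.37207409] 7.0667
(array([ 478.3, -262.8]), array([97.7, 80.5]), 16.59, 1678)
```

View pics/lift.png

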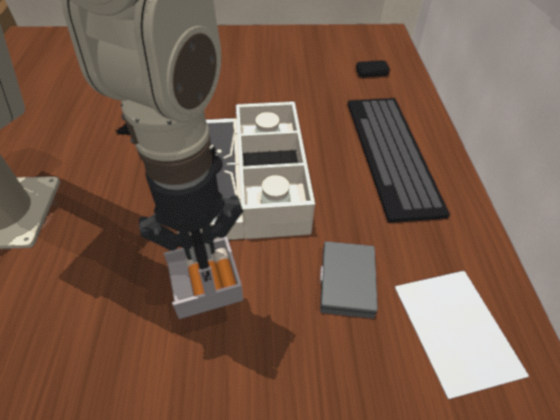

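The scoop is level in the grip with its vials at (200,278) and (225,272). Now the transfer and the pour.

Run:
```python
from h import *
def lp(x,z,t,v): manip.line_to(*tool(lip_pose(cool(x,0,z),CY,t),CY,t),v=v)
lp(.03,.162,0,.15)
lp(.03,.122,.1,.06)
print(manip.current_t(),manip.current_force())
for t in np.arange(.14,.62,.04): lp(.03,.122,t,.025)
manip.sleep(.5); print(manip.current_t(),manip.current_force())
for t in(.7,.8): lp(.03,.122,t,.04)
manip.sleep(.4); print(manip.current_t(),manip.current_force(),manip.current_gripper_width())
f=manip.grab_frame("side"); save(f,"pour")
```

```text
10.7417 [ 0.64765598  0.33316065 -4.49543561]
14.5417 [ 0.41407338 -0.7944451  -3.07448564]
15.6583 [-0.62673399 -0.34123007 -3.09785923] 0.013500929664552531
```

View pics/pour.png

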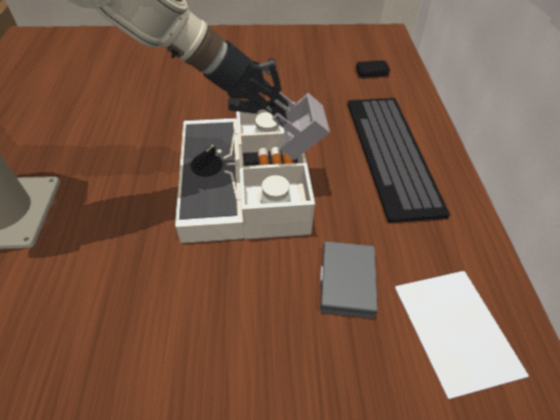

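The three vials are at (263,156), (276,156) and (288,158) in the middle cell, and the scoop is empty. I'll lift clear and put it back.

Run:
```python
from h import *
def lp(x,z,t,v): manip.line_to(*tool(lip_pose(cool(x,0,z),CY,t),CY,t),v=v)
lp(.03,.19,.8,.1)
lp(.03,.19,0,.1)
manip.line_to(*tool(BAR+[0,0,.14],SY),v=.18)
manip.line_to(*tool(BAR+[0,0,.012],SY),v=.12)
p,o=tool(BAR+[0,0,.0005],SY)
manip.line_to(p,o,v=.02)
print(manip.current_force(),manip.current_tool_pos(),p)
manip.set_gripper(.05,20); print(manip.current_gripper_width())
manip.line_to((np.array(p)+[0,0,.13]).tolist(),o,v=.15)
print(manip.current_t())
p,o=cool(-.145,0,.15),[180,0,52.77-180]
print(manip.solve_ik(p.tolist(),o))
manip.move_pose(p.tolist(),o)
f=manip.grab_frame("side"); save(f,"placed")
P=cloud(f); x,y,z=P[...,0],P[...,1],P[...,2]; s=(x>.38)&(x<.58)&(y>-.36)&(y<-.19)
print("bar",rect(P,s&(z>.098)&(z<.125)),np.nanmedian(z[s&(z>.098)]),"scoop",rect(P,s&(z>.012)&(z<.065)),manip.current_t())
```

```text
[ 1.0376694  -0.58299488 -3.4914462 ] [ 0.48384942 -0.26850859  0.07818177] [0.4838, -0.2685, 0.07830000000000001]
0.05023190944813933
23.7167
[  9.3818467   11.78224661 -14.91613673  63.30161667   0.
 -43.3881533 ]
bar (array([ 483.8, -269.6]), array([15.7, 91.9]), 15.84, 482) 0.11110668171515053 scoop (array([ 479.8, -270.7]), array([98.3, 92. ]), 15.89, 2201) 25.1417
```

View pics/placed.png

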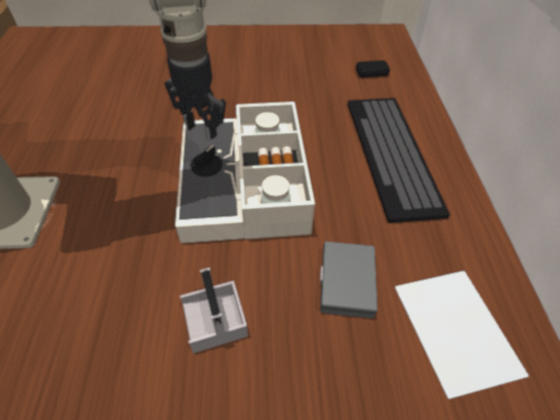

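The scoop is upright at (213,315), empty, and the vials are still in the cell at (276,156). Now the knob.

Run:
```python
from h import *
k=cool(-.145,0,.076).tolist(); y0=52.77-180
manip.line_to(k,[180,0,y0],v=.1)
manip.set_gripper(0,30); print(manip.current_gripper_width(),manip.current_force())
for y in np.linspace(y0,CY-180,5)[1:]: manip.move_pose(k,[180,0,float(y)])
manip.sleep(.2); print(manip.current_ft_torque(),manip.current_tcp_rot())
manip.set_gripper(.05,20)
manip.line_to([k[0],k[1],.2],v=.12)
manip.goto_joints([72.078,13.785,.286,76.501,0,0])
f=manip.grab_frame("top"); save(f,"end")
P=cloud(f); x,y,z=P[...,0],P[...,1],P[...,2]
print(rect(P,(z>.085)&(z<.11)&(np.hypot(x-.448,y-.074)<.04)),manip.current_t())
s=(x>.38)&(x<.58)&(y>-.36)&(y<-.19); print("bar",rect(P,s&(z>.098)&(z<.125)))
```

```text
0.013518870411828135 [ 1.13525889 -2.19119668  2.7215991 ]
[-1.30038438 -0.76325857 -0.02644239] [-179.82697932    0.19695845 -176.71726466]
(array([447.2,  74.3]), array([56.7, 14.3]), 3.37, 254) 31.4333
bar (array([ 483.6, -267.8]), array([15.6, 91.7]), 16.03, 404)
```

View pics/end.png

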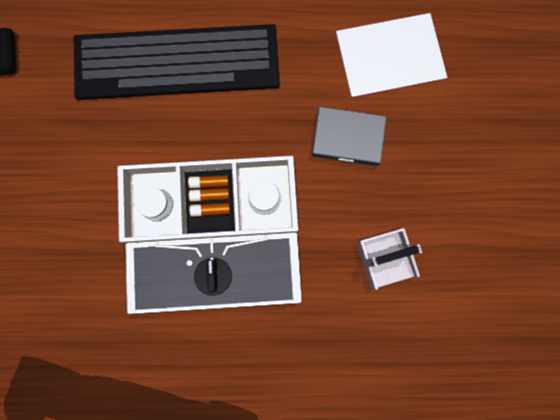

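The three vials lie in the middle cell at (209,196). The pointer is on the middle line at (212,262), with the bar at 3.4° against a target of 3.2°. The scoop is upright, and the jars and slide box have not moved.

```bash
python3 -c "
from rig import manip
print(manip.finish_job())"
```

```text
the job is handed in; nothing more can be done
None
```

The job is handed in: all three vials are in the middle cell, the empty scoop stands upright back where it started, and the knob points to the middle line, with 31 s on the robot's clock at the last check.

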